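# Feed one specimen mount from the magazine to the V-stop

### The job

Feed the next specimen: press the red plunger of the specimen magazine fully home once, so that a single black mount is ejected onto the feed plate, and let the plunger spring all the way back. Then push that mount sideways along the plate with the fingertips until it is seated against both faces of the steel V-stop, and back away. Nothing is to be picked up or tipped over; the other mounts stay in the magazine and everything else on the bench stays where it is.

Things in the scene. Friction and masses are not known exactly. Their poses are not given: they have to be found in the camera images.
- magazine: specimen magazine, fixed on the bench: T-shaped grey aluminium base (plate top 20 mm above the bench), clear upright tube with three black mounts stacked in it. Origin on the bench under the tube's axis; +y = the way the plunger is pressed and the mount comes out, +x = the way from the ejected mount to the V-stop. Feed plate (flat): x -55 to 85, y 10 to 85 mm
- plunger (a joint): travel of the plunger in m: 0 = sprung out (rest), 0.0495 = fully home. The spring takes about 3 N at the start and 8 N at the end of the travel, and returns the plunger when released. Its blade pushes the lowest mount out under the tube; the stack drops to the plate when the blade is back
- knob_face (a point): centre of the outer face of the plunger's red push knob (32 mm across, 14 mm thick, on an 8 mm rod), 29 mm above the bench; pressed along the magazine's +y axis it moves from y -147 mm at rest to y -97.5 mm fully home in the magazine's axes. Only the bare bench lies under the knob
- v_seat (a point): where the mount's centre (half-way up) is when it touches both faces of the V-stop: magazine x 48, y 44 mm, 29 mm above the bench. The V-stop is two smooth ground steel bars 8 mm thick and 12 mm high on the plate, at 45 degrees either side of the magazine's x axis, open towards -x (mouth about 46 mm wide)
- mount_low_c (a point): centre of the lowest mount in the stack, the one to be ejected: a black resin puck 31 mm across, 18 mm high, about 20 g, standing flat on the plate, its centre 29 mm above the bench
- mount_mid_c (a point): centre of the second mount of the stack, same size, 18 mm higher at the start; it drops to the plate under the tube when the plunger is back
- mount_top_c (a point): centre of the third mount of the stack, same size
- mount_low: the lowest mount; origin at the centre of its underside
- green_mount: bystander: green resin mount 31 mm across, 24 mm high, on the bench beside the slide housing, on the magazine's -x side; origin at the centre of its underside
- steel_block: bystander: round steel hardness block 50 mm across, 10 mm high, on the bench beside the slide housing, on the magazine's +x side; origin at the centre of its underside
- etchant: bystander: white bottle with red cap, 48 mm across, 115 mm high, on the left; origin at the centre of its underside
- cleaner: bystander: amber bottle with black cap, 54 mm across, 132 mm high, on the left; origin at the centre of its underside
- oil: bystander: yellow oil bottle with black cap, 34 mm across, 83 mm high, on the left; origin at the centre of its underside
- swab_jar: bystander: glass jar of swabs, 68 mm across, 82 mm high, on the left; origin at the centre of its underside
- tube_foot (a point): on the tube's axis (magazine x 0, y 0), 9 mm above the plate. In the magazine's axes, mm: grey cheeks under the tube x -24 to 24, y -20 to 20, up to 41 above the bench; tube 40 across (clamp ring 45, bore 34) from 41 to 68 above the bench; stack of three to 74. Slide housing x -23 to 23, y -78 to -20, up to 44 above the bench
- landing (a point): where the ejected mount's centre comes to rest, give or take 5 mm along y: magazine x 0, y 44, 9 mm above the plate. From here it is free to be pushed along x. The lane is 44 mm wide: the cheeks end at y 20, a lip 7 mm high (x -53 to 32 mm) begins at y 64.5
Things that resemble listed ones, but are neither listed nor needed, are in the scene too. What is shaped like the part that bears mount_top_c but blue, orange or pink is not meant.

How it is judged:
By the outcome, as a careful person would: the job done as asked, in the order asked, and still so for the second after the job is handed in, with the robot touching nothing.
It also fails if it takes over 48 s, if anything falls off the work surface, if the arm or the gripper's body presses on something with over 40 N, if the wrist force passes 120 N, or if a joint passes its speed limit or range.

### The arm

A 6-joint arm with a two-finger parallel gripper is mounted at the origin on a cart in front of the work surface, level with it; the furniture and walls round the work are solid. World frame = base frame: x ahead of the robot, y to its left, z up, the work surface at z = 0. Lengths are in mm, angles in rad, forces in N, time in s.
With the tool pointing down it reaches from about 350 to 875 mm from the base axis. Payload 4.2 kg.
Tool frame: the origin (TCP) lies midway between the tips of the shut fingers; the grasp point (between the pads) lies 19 mm behind it; z points along the fingers, y is the direction in which the jaws open and shut (so a half turn about z gives the same grasp; the last joint's range is limited). The gripper opens to 85 mm and grips with 20 to 120 N. Pads are 22 mm wide; open, the fingers measure 114 mm over their backs; the gripper's body (76 mm by 85 mm) begins 54 mm behind the grasp point. The pads swing forward as they close: fully open they stand 13 mm farther back than shut.
Start: joints at [1.53, 0.385, 0.008, 0, -1.194, -0.259], TCP at [184.548, 597.111, 231.312] pointing down, gripper open.
Joint ranges: [-3.14, 3.14], [-1.21, 2.06], [-1.07, 1.41], [-3.16, 2.05], [-2.99, -0.16], [-3.1, 3.1]. Speed limits (rad/s): [2.79, 2.79, 3.14, 3.14, 3.14, 3.14].

### API

Orientations are given as a unit quaternion [x, y, z, w].
In Python, from bench import arm gives the robot as it stands.
- The arm moves only by the tool servo_tool, never from a script. Its argument "rows" is a list of rows, each an object of numbers: "fingers": the finger opening in cm, from 0 to 8.54; "x", "y", "z": the shift along the tool's x, y, z in cm; "turn": the turn about the tool's z in degrees. A call has 1 to 10 rows; each row shifts and turns the commanded pose from where the row before left it, along the tool's axes as they then stand; what a row does not reach is not made up. A row lasts 1/12 s, in which the tool goes at most 41.7 mm and 7.16 degrees, less where a joint would pass 70% of its speed; a pose out of reach is approached as far as the arm can. A call is refused whole if a number of a shift passes 4.17 or a number of a turn 7.16, either way. A call with a gripper value outside its range is refused whole. The fingers move at their own pace and stop on an object; the grip force is fixed at half the most. Time passes only in rows, so rows that do not move let the fingers close. It gives the time, the measured TCP pose, the force and the opening at its end, in the units of the state.
- arm.read_state(): the state, without advancing time (a new reading comes with each control period).
- arm.get_image(name): name is "side" or "top"; returns (picture, depth): 400x640x3 uint8, red, green, blue; 400x640 float32, mm along the optical axis (not along the pixel's ray), 0 where there is no reading.
- arm.camera_model(name): a dict with "fx", "fy", "cx", "cy" (pixels), "k1" (the pictures are not rectified: a ray, as slopes to the right and down, at radius r is drawn at 1 + k1 r^2 times it, then the intrinsics apply), "pose" (4x4, takes a point from camera to world coordinates). Camera axes: x right, y down, z forward; pixel columns grow to the right and rows downward; lengths in mm; the calibration is good to about 2 mm. A picture is of the moment at which its call begins. camera_model takes no time and is no camera call.
- arm.job_done(): hands the job in, once; it reports no verdict.
The state is a dict: "clock": time; "joints": joint angles; "joint_vel": joint speeds; "joint_efforts": joint torques, N m; "position": TCP position; "ee_rot": TCP orientation; "contact_force": force on the tool from outside, world axes, zero at the start; "wrist_torque": the same for the moment, N m; "gripper_width": finger opening in mm.
Only numpy, scipy, OpenCV 4.12 (cv2) and the standard library are available. Lean on these libraries where they do the work, as an engineer would, in place of code of your own. Each camera call takes 0.05 s, during which the arm holds its last target.

## Working session

There is one attempt and no reset: what is moved stays moved. The work goes in short steps, Python scripts to look and compute and a tool call to move; the robot and the scene stay as the last step left them, time stands still between calls to the robot, and variables do not carry over. Pictures are saved under pics/ and viewed, and the job is handed in when it is done.

Besides the shell and the picture viewer there is one more tool, called as name(argument=value, ...), one argument or row to a line, values as JSON. servo_tool: Moves the arm, as the interface text tells. Its arguments: {"type":"object","properties":{"rows":{"type":"array","items":{"type":"object","properties":{"fingers":{"type":"number"},"x":{"type":"number"},"y":{"type":"number"},"z":{"type":"number"},"turn":{"type":"number"}}}}},"required":["rows"]}

```bash
ls; mkdir -p pics
python3 - <<'E'
from bench import arm
import cv2,numpy as np
s=arm.read_state();print(s)
for n in("side","top"):
    p,d=arm.get_image(n);cv2.imwrite(f"pics/{n}0.png",p[:,:,::-1]);np.savez(f"{n}0.npz",p=p,d=d)
    m=arm.camera_model(n);print(n,m)
E
```

```text
pics
{'clock': 0.0, 'joints': array([ 1.52962177e+00,  3.85550931e-01,  6.63417736e-03, -4.86086440e-04,
       -1.19398968e+00, -2.58576436e-01]), 'joint_vel': array([-1.00688376e-05, -2.66246668e-04, -1.06973955e-03, -2.57903814e-04,
       -2.39911816e-03,  2.88859193e-03]), 'joint_efforts': array([ 4.20425977e-04, -3.92293060e+01,  1.88402778e+01,  4.18613210e+00,
       -4.64683020e-03,  7.29933021e-06]), 'position': array([184.37871217, 596.58092174, 230.23015662]), 'ee_rot': array([ 9.88775708e-01, -1.49403601e-01, -1.10105086e-04,  1.07333287e-03]), 'contact_force': array([0.56994759, 0.18652021, 0.2349663 ]), 'wrist_torque': array([0.01982665, 0.02406318, 0.00971284]), 'gripper_width': 85.14018193784058}
side {'fx': 412.63789851059335, 'fy': 412.63789851059335, 'cx': 318.19268096176955, 'cy': 206.69623141295196, 'k1': -0.0784983126555385, 'pose': array([[ 9.97579238e-01,  3.69930173e-02, -5.88827725e-02,
         5.87966804e+02],
       [ 6.87660287e-02, -6.50686448e-01,  7.56226408e-01,
        -5.78317592e+02],
       [-1.03391254e-02, -7.58444898e-01, -6.51655153e-01,
         6.55101709e+02],
       [ 0.00000000e+00,  0.00000000e+00,  0.00000000e+00,
         1.00000000e+00]])}
top {'fx': 421.77509955025494, 'fy': 421.77509955025494, 'cx': 316.17565282399266, 'cy': 204.57315288164892, 'k1': 0.01263321632651842, 'pose': array([[ 7.01606872e-03, -9.97102333e-01,  7.57476832e-02,
         4.53050685e+02],
       [-9.99578605e-01, -9.12683346e-03, -2.75556249e-02,
         1.41225978e+02],
       [ 2.81671144e-02, -7.55224314e-02, -9.96746194e-01,
         1.08948540e+03],
       [ 0.00000000e+00,  0.00000000e+00,  0.00000000e+00,
         1.00000000e+00]])}
```

View pics/side0.png

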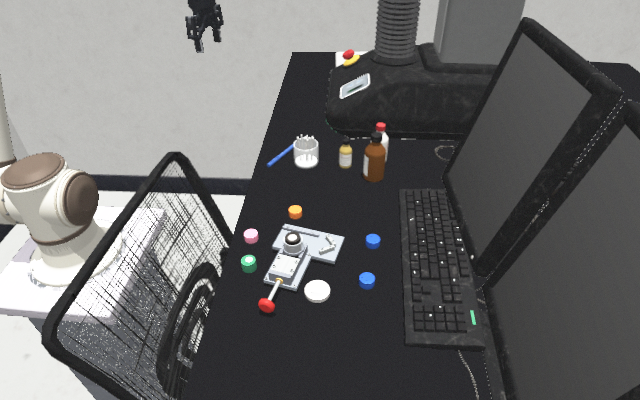

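View pics/top0.png

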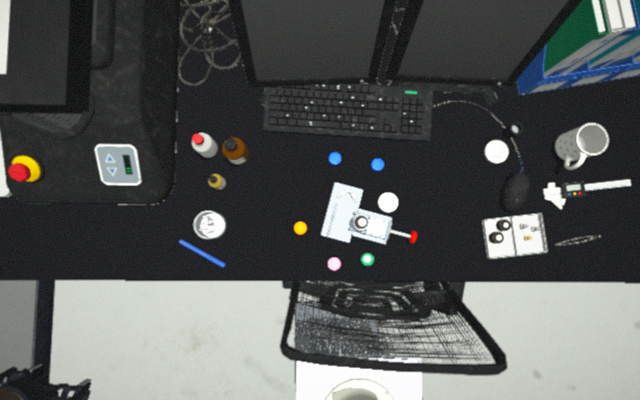

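Candidates for the knob: red disc on the rod, top (413,237) / side (267,305). Lookalikes are the e-stop, top (20,172), and the etchant cap, top (197,138). For the stack: tube at top (361,222); orange, pink and blue pucks and mounts in the kit at (500,235) are not meant. The knob on the rod and the tube match the description. Close crops next.

```bash
cat > h.py <<'E'
import numpy as np,cv2
from bench import arm
def ray(n,uv):
    m=arm.camera_model(n);K=np.array([[m['fx'],0,m['cx']],[0,m['fy'],m['cy']],[0,0,1]])
    q=cv2.undistortPoints(np.array(uv,float).reshape(-1,1,2),K,np.array([m['k1'],0,0,0,0.])).reshape(-1,2)
    d=np.c_[q,np.ones(len(q))]@m['pose'][:3,:3].T
    return m['pose'][:3,3],d
def onz(n,uv,z):
    o,d=ray(n,uv);return o+d*((z-o[2])/d[:,2])[:,None]
def proj(n,P):
    m=arm.camera_model(n);K=np.array([[m['fx'],0,m['cx']],[0,m['fy'],m['cy']],[0,0,1]])
    R=m['pose'][:3,:3].T;t=-R@m['pose'][:3,3]
    return cv2.projectPoints(np.array(P,float).reshape(-1,1,3),cv2.Rodrigues(R)[0],t,K,np.array([m['k1'],0,0,0,0.]))[0].reshape(-1,2)
def two(uvs,uvt):
    a,d=ray('side',[uvs]);b,e=ray('top',[uvt]);d=d[0]/np.linalg.norm(d);e=e[0]/np.linalg.norm(e)
    s=np.linalg.lstsq(np.c_[d,-e],b-a,rcond=None)[0];p=a+s[0]*d;q=b+s[1]*e
    return (p+q)/2,np.linalg.norm(p-q)
def crop(n,p,x0,y0,x1,y1,f,name):
    cv2.imwrite(f"pics/{name}.png",cv2.resize(p[y0:y1,x0:x1,::-1],None,fx=f,fy=f,interpolation=cv2.INTER_CUBIC))
E
python3 - <<'E'
from h import *
p=np.load('top0.npz')['p'];s=np.load('side0.npz')['p']
crop('t',p,310,170,430,260,6,'topc0');crop('s',s,240,195,360,320,4.8 and 5,'sidec0')
c={}
for n,im in(('top',p),('side',s)):
    h=cv2.cvtColor(im,cv2.COLOR_RGB2HSV)
    m=(((h[...,0]<8)|(h[...,0]>172))&(h[...,1]>150)&(h[...,2]>80)).astype(np.uint8)
    k,l,st,ce=cv2.connectedComponentsWithStats(m)
    for i in range(1,k):
        if st[i,4]>8: print(n,st[i],ce[i].round(1))
E
```

```text
top [191 133  12  11  93] [196.8 138.2]
top [  8 164  22  18 308] [ 18.4 172.2]
top [578 191   4   4  11] [579.4 192.5]
top [409 230   9  14  87] [413.1 236.8]
side [343  50  11   9  68] [348.   53.9]
side [376 122  10   9  53] [380.3 126.8]
side [258 298  17  15 184] [265.9 305.2]
```

View pics/topc0.png

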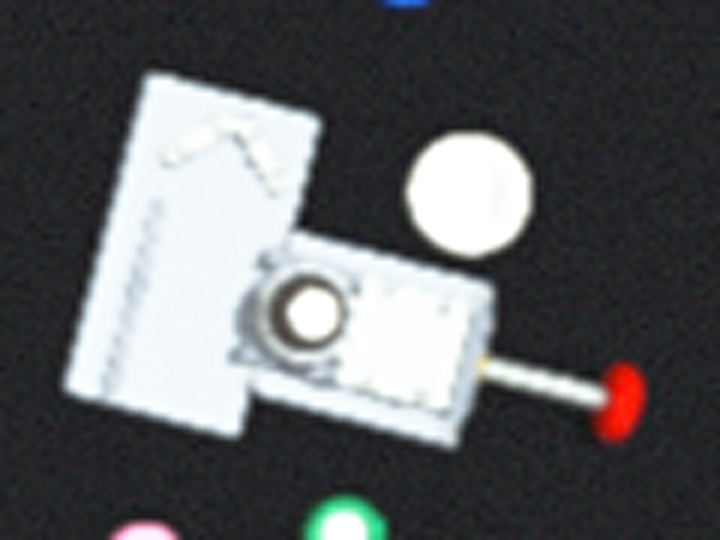

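View pics/sidec0.png

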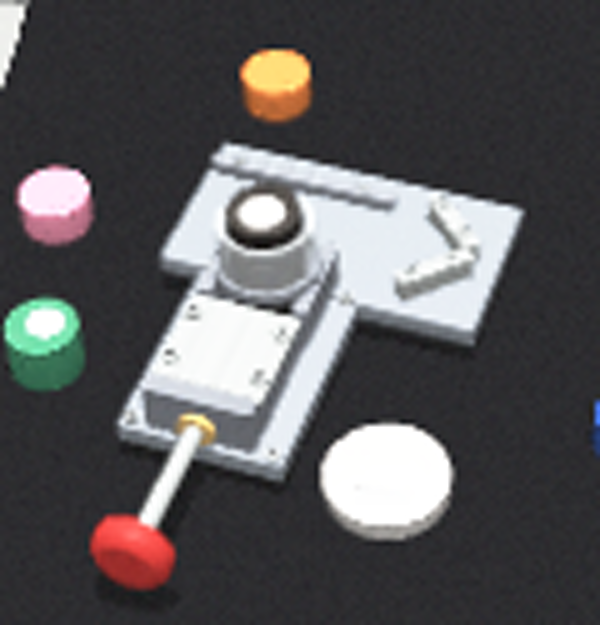

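```bash
cat >> h.py <<'E'
def fit(M,W):
    M=np.array(M,float);W=np.array(W,float)[:,:2]
    mc,wc=M.mean(0),W.mean(0);H=(M-mc).T@(W-wc)
    a=np.arctan2(H[0,1]-H[1,0],H[0,0]+H[1,1]);R=np.array([[np.cos(a),-np.sin(a)],[np.sin(a),np.cos(a)]])
    t=wc-R@mc;return a,R,t,(M@R.T+t-W)
E
python3 - <<'E'
from h import *
u=lambda L,f,o:(np.array(L,float)+.5)/f-.5+np.array(o)
M=[[85,85],[85,10],[-55,85],[-55,10]]
T=onz('top',u([(148,72),(322,122),(65,388),(240,438)],6,(310,170)),20)
S=onz('side',u([(523,210),(475,331),(225,143),(163,253)],5,(240,195)),20)
for n,W in(('top',T),('side',S),('both',(T+S)/2)):
    a,R,t,r=fit(M,W);print(n,np.degrees(a),a,t.round(1),np.abs(r).max().round(1))
    kn=R@np.array([0,-140])+t; print('knobctr',kn, 'seat',R@np.array([48,44])+t)
    for c in('top','side'):print(c,proj(c,[[*kn,29],[*t,74]]).round(1))
k,e=two((265.9,305.2),(413.1,236.8));print('knob',k,e)
# mount top: circle of dark/white in tube
E
```

```text
top -14.715623745067811 -0.25683608583609197 [489.5   3.9] 1.3
knobctr [ 453.97097436 -131.52885167] seat [547.13649529  34.24263475]
top [[412.4 236.9]
 [361.3 221.8]]
side [[265.7 304.2]
 [292.1 235.8]]
side -14.666131079390551 -0.255972275864435 [490.9   2.2] 1.4
knobctr [ 455.43618283 -133.24117937] seat [548.45847395  32.6107225 ]
top [[413.1 236.4]
 [362.  221.2]]
side [[266.3 305. ]
 [292.7 236.4]]
both -14.690973748329624 -0.25640586223240475 [490.2   3. ] 0.5
knobctr [ 454.70327425 -132.38492773] seat [547.79746775  33.42662535]
top [[412.8 236.7]
 [361.6 221.5]]
side [[266.  304.6]
 [292.4 236.1]]
knob [ 454.4893707  -133.33120491   28.52528974] 0.26614436671428976
```

Run:
```python
from h import *
# heights of furniture from top depth
z=np.load('top0.npz');d=z['d'];m=arm.camera_model('top')
v,u=np.mgrid[0:400:2,0:640:2];uv=np.c_[u.ravel(),v.ravel()];dd=d[v,u].ravel()
o,r=ray('top',uv);ok=dd>0;P=(o+r*dd[:,None])[ok];uv=uv[ok]
for x0 in range(100,800,100):
    print(x0,[ (y0,int(np.percentile(P[s,2],99.5))) for y0 in range(-300,700,100) if (s:=(P[:,0]>=x0)&(P[:,0]<x0+100)&(P[:,1]>=y0)&(P[:,1]<y0+100)).sum()>5])
```

```text
100 [(-300, 162), (-200, 156), (-100, 151), (0, 155), (100, 159), (200, -839), (300, -840), (400, -840), (500, 386), (600, 308)]
200 [(-300, 89), (-200, 51), (-100, 62), (0, 91), (100, 162), (200, -842), (300, -839), (400, -840), (500, 441), (600, 394)]
300 [(-300, 4), (-200, 4), (-100, 25), (0, 20), (100, 4), (200, 4), (300, 14), (400, 3), (500, 3), (600, 5)]
400 [(-300, 4), (-200, 42), (-100, 73), (0, 75), (100, 21), (200, 5), (300, 80), (400, 59), (500, 3), (600, 3)]
500 [(-300, 4), (-200, 4), (-100, 51), (0, 68), (100, 5), (200, 4), (300, 83), (400, 131), (500, 141), (600, 140)]
600 [(-300, 4), (-200, 4), (-100, 20), (0, 20), (100, 4), (200, 100), (300, 133), (400, 524), (500, 525), (600, 339)]
700 [(-300, 4), (-200, 29), (-100, 28), (0, 28), (100, 29), (200, 26), (300, 4), (400, 523), (500, 526), (600, 224)]
```

servo_tool(
  rows=[
    {"turn":7,"fingers":0},
    {"turn":7},
    {"turn":7},
    {"turn":7},
    {"turn":7},
    {"turn":7},
    {"turn":7},
    {"turn":7},
    {"turn":7},
    {"turn":7},
  ],
)

```text
invalid input at $.rows[0]: expected keys fingers, x, y, z, turn
```

servo_tool(
  rows=[
    {"fingers":0,"x":0,"y":0,"z":0,"turn":7},
    {"fingers":0,"x":0,"y":0,"z":0,"turn":7},
    {"fingers":0,"x":0,"y":0,"z":0,"turn":7},
    {"fingers":0,"x":0,"y":0,"z":0,"turn":7},
    {"fingers":0,"x":0,"y":0,"z":0,"turn":7},
    {"fingers":0,"x":0,"y":0,"z":0,"turn":7},
    {"fingers":0,"x":0,"y":0,"z":0,"turn":7},
    {"fingers":0,"x":0,"y":0,"z":0,"turn":7},
    {"fingers":0,"x":0,"y":0,"z":0,"turn":7},
    {"fingers":0,"x":0,"y":0,"z":0,"turn":7},
  ],
)

```text
clock: 0.93
position: [184.4, 596.8, 230.6]
ee_rot: [0.722, -0.692, 0.0, 0.001]
contact_force: [0.2, -0.2, -0.7]
gripper_width: -0.0
```

servo_tool(
  rows=[
    {"fingers":0,"x":0,"y":0,"z":0,"turn":7},
    {"fingers":0,"x":0,"y":0,"z":0,"turn":7},
    {"fingers":0,"x":0,"y":0,"z":0,"turn":3.5},
    {"fingers":0,"x":0,"y":0,"z":0,"turn":0},
  ],
)

```text
clock: 1.27
position: [184.5, 596.8, 230.7]
ee_rot: [-0.611, 0.792, -0.0, -0.001]
contact_force: [-0.3, 0.4, 0.1]
gripper_width: -0.0
```

```bash
cat >> h.py <<'E'
A=np.radians(-14.7);XM=np.array([np.cos(A),np.sin(A)]);YM=np.array([-np.sin(A),np.cos(A)]);O=np.array([490.2,2.8])
def st():
    from scipy.spatial.transform import Rotation as Ro
    s=arm.read_state();R=Ro.from_quat(s['ee_rot']).as_matrix();p=s['position'];q=p[:2]-O
    f=s['contact_force']
    print('t',round(s['clock'],2),'mag',(q@XM).round(1),(q@YM).round(1),'z',p[2].round(1),'yawx-mag',np.degrees(np.arctan2(R[1,0],R[0,0])-A).round(2),'tilt',R[:2,2].round(3),'Fmag',(f[:2]@XM).round(1),(f[:2]@YM).round(1),f[2].round(1),'w',round(s['gripper_width'],1))
    return s
E
python3 -c "from h import *;st()"
```

```text
t 1.27 mag -446.5 497.0 z 230.7 yawx-mag -90.04 tilt [-0.    -0.001] Fmag -0.4 0.3 0.1 w -0.0
```

servo_tool(
  rows=[
    {"fingers":0,"x":2.6,"y":-3.0,"z":0,"turn":0},
    {"fingers":0,"x":2.6,"y":-3.0,"z":0,"turn":0},
    {"fingers":0,"x":2.6,"y":-3.0,"z":0,"turn":0},
    {"fingers":0,"x":2.6,"y":-3.0,"z":0,"turn":0},
    {"fingers":0,"x":2.6,"y":-3.0,"z":0,"turn":0},
    {"fingers":0,"x":2.6,"y":-3.0,"z":0,"turn":0},
    {"fingers":0,"x":2.6,"y":-3.0,"z":0,"turn":0},
    {"fingers":0,"x":2.6,"y":-3.0,"z":0,"turn":0},
    {"fingers":0,"x":2.6,"y":-3.0,"z":0,"turn":0},
    {"fingers":0,"x":2.6,"y":-3.0,"z":0,"turn":0},
  ],
)

```text
clock: 2.1
position: [409.4, 267.7, 231.4]
ee_rot: [-0.612, 0.791, 0.0, 0.0]
contact_force: [0.9, 1.0, -0.1]
gripper_width: 0.1
```

```bash
python3 -c "from h import *;st()"
```

```text
t 2.1 mag -145.4 235.8 z 231.4 yawx-mag -89.84 tilt [0. 0.] Fmag 0.6 1.2 -0.1 w 0.1
```

servo_tool(
  rows=[
    {"fingers":0,"x":3.8,"y":-1.46,"z":0,"turn":0},
    {"fingers":0,"x":3.8,"y":-1.46,"z":0,"turn":0},
    {"fingers":0,"x":3.8,"y":-1.46,"z":0,"turn":0},
    {"fingers":0,"x":3.8,"y":-1.46,"z":0,"turn":0},
    {"fingers":0,"x":3.8,"y":-1.46,"z":0,"turn":0},
    {"fingers":0,"x":3.8,"y":-1.46,"z":0,"turn":0},
    {"fingers":0,"x":3.8,"y":-1.46,"z":0,"turn":0},
    {"fingers":0,"x":3.8,"y":-1.46,"z":0,"turn":0},
    {"fingers":0,"x":3.8,"y":-1.46,"z":0,"turn":0},
    {"fingers":0,"x":3.8,"y":-1.46,"z":0,"turn":0},
  ],
)

```text
clock: 2.93
position: [453.4, -137.0, 231.4]
ee_rot: [-0.612, 0.791, -0.0, 0.0]
contact_force: [1.3, 1.3, -0.3]
gripper_width: 0.1
```

servo_tool(
  rows=[
    {"fingers":0,"x":2.3,"y":0,"z":0,"turn":0},
    {"fingers":0,"x":2.3,"y":0,"z":0,"turn":0},
    {"fingers":0,"x":0,"y":0,"z":0,"turn":0},
  ],
)

```text
clock: 3.18
position: [441.0, -182.3, 230.8]
ee_rot: [-0.61, 0.792, 0.0, -0.001]
contact_force: [0.3, -0.8, 0.8]
gripper_width: -0.2
```

```bash
python3 -c "from h import *;st()"
```

```text
t 3.18 mag -0.7 -191.6 z 230.8 yawx-mag -90.13 tilt [-0.002 -0.   ] Fmag 0.5 -0.7 0.8 w -0.2
```

servo_tool(
  rows=[
    {"fingers":0,"x":0,"y":0,"z":4,"turn":0},
    {"fingers":0,"x":0,"y":0,"z":4,"turn":0},
    {"fingers":0,"x":0,"y":0,"z":4,"turn":0},
    {"fingers":0,"x":0,"y":0,"z":4,"turn":0},
    {"fingers":0,"x":0,"y":-0.05,"z":3,"turn":0},
    {"fingers":0,"x":0,"y":0,"z":2.1,"turn":0},
    {"fingers":0,"x":0,"y":0,"z":0,"turn":0},
    {"fingers":0,"x":0,"y":0,"z":0,"turn":0},
  ],
)

```text
clock: 3.85
position: [442.3, -179.4, 19.7]
ee_rot: [-0.612, 0.791, 0.001, -0.001]
contact_force: [0.1, -0.0, 0.7]
gripper_width: -0.0
```

Run:
```python
from h import *
st()
p,d=arm.get_image('side');crop('s',p,200,190,360,340,4,'side1')
p,d=arm.get_image('top');crop('s',p,330,180,470,280,5,'top1')
```

```text
t 3.85 mag -0.1 -188.4 z 19.7 yawx-mag -89.88 tilt [-0.003 -0.   ] Fmag 0.1 0.0 0.7 w -0.0
```

View pics/side1.png

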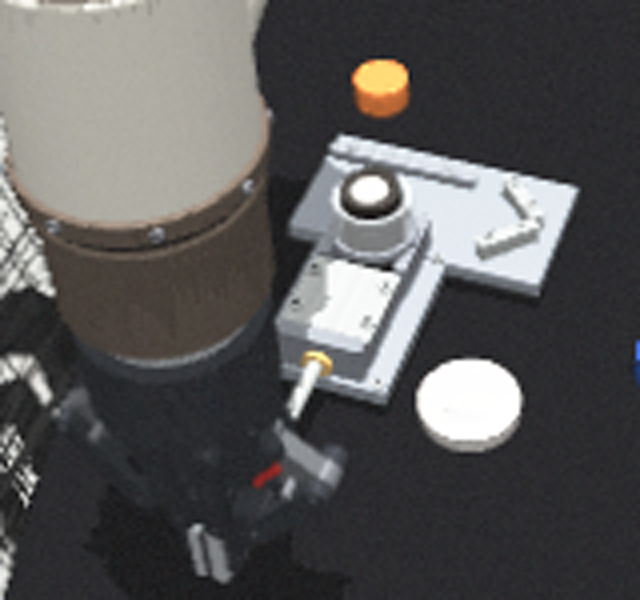

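View pics/top1.png

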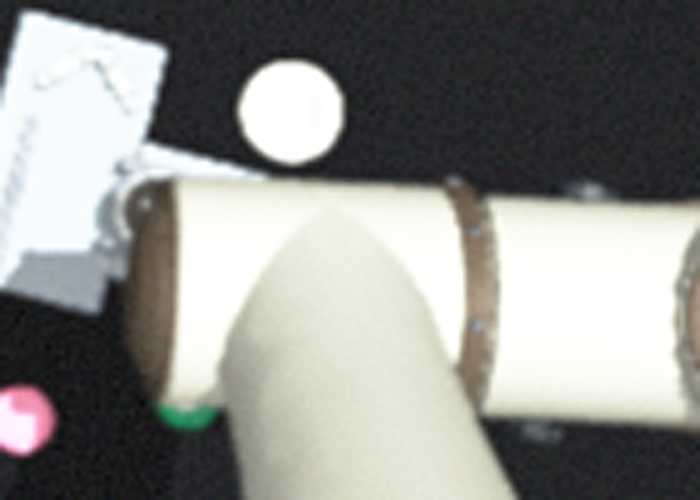

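servo_tool(
  rows=[
    {"fingers":0,"x":-1.2,"y":0,"z":0.1,"turn":0},
    {"fingers":0,"x":-1.0,"y":0,"z":0,"turn":0},
    {"fingers":0,"x":-0.5,"y":0,"z":0,"turn":0},
    {"fingers":0,"x":-0.4,"y":0,"z":0,"turn":0},
    {"fingers":0,"x":-0.4,"y":0,"z":0,"turn":0},
    {"fingers":0,"x":0,"y":0,"z":0,"turn":0},
  ],
)

```text
clock: 4.45
position: [452.2, -145.6, 20.1]
ee_rot: [-0.611, 0.791, -0.001, 0.0]
contact_force: [0.6, -2.6, 2.4]
gripper_width: -0.2
```

```bash
python3 -c "from h import *;st()"
```

```text
t 4.45 mag 0.9 -153.2 z 20.1 yawx-mag -89.9 tilt [ 0.001 -0.   ] Fmag 1.2 -2.4 2.4 w -0.2
```

servo_tool(
  rows=[
    {"fingers":0,"x":-0.5,"y":0,"z":0,"turn":0},
    {"fingers":0,"x":-0.5,"y":0,"z":0,"turn":0},
    {"fingers":0,"x":-0.5,"y":0,"z":0,"turn":0},
    {"fingers":0,"x":-0.5,"y":0,"z":0,"turn":0},
    {"fingers":0,"x":0,"y":0,"z":0,"turn":0},
  ],
)

```text
clock: 4.87
position: [456.9, -126.7, 19.7]
ee_rot: [-0.611, 0.791, -0.0, -0.0]
contact_force: [0.2, -5.1, 3.2]
gripper_width: -0.1
```

```bash
python3 -c "from h import *;st()"
```

```text
t 4.87 mag 0.6 -133.7 z 19.7 yawx-mag -89.94 tilt [ 0.    -0.001] Fmag 1.5 -4.8 3.2 w -0.1
```

servo_tool(
  rows=[
    {"fingers":0,"x":-0.5,"y":0,"z":0,"turn":0},
    {"fingers":0,"x":-0.5,"y":0,"z":0,"turn":0},
    {"fingers":0,"x":-0.5,"y":0,"z":0,"turn":0},
    {"fingers":0,"x":-0.4,"y":0,"z":0,"turn":0},
    {"fingers":0,"x":-0.2,"y":0,"z":0,"turn":0},
    {"fingers":0,"x":0,"y":0,"z":0,"turn":0},
  ],
)

```text
clock: 5.37
position: [462.0, -106.8, 19.7]
ee_rot: [-0.611, 0.792, -0.0, -0.0]
contact_force: [-0.9, -6.6, 3.7]
gripper_width: -0.1
```

```bash
python3 -c "from h import *;st()"
```

```text
t 5.37 mag 0.5 -113.2 z 19.7 yawx-mag -89.96 tilt [-0.    -0.001] Fmag 0.8 -6.6 3.7 w -0.1
```

Small steps to the end stop, watching the force.

servo_tool(
  rows=[
    {"fingers":0,"x":-0.2,"y":0,"z":0,"turn":0},
    {"fingers":0,"x":-0.15,"y":0,"z":0,"turn":0},
    {"fingers":0,"x":0,"y":0,"z":0,"turn":0},
  ],
)

```text
clock: 5.62
position: [462.8, -103.7, 19.7]
ee_rot: [-0.611, 0.792, -0.0, -0.0]
contact_force: [-0.5, -7.2, 4.2]
gripper_width: 0.1
```

servo_tool(
  rows=[
    {"fingers":0,"x":-0.15,"y":0,"z":0,"turn":0},
    {"fingers":0,"x":0,"y":0,"z":0,"turn":0},
  ],
)

```text
clock: 5.78
position: [463.1, -102.3, 19.7]
ee_rot: [-0.611, 0.792, -0.0, -0.0]
contact_force: [-0.1, -6.8, 4.3]
gripper_width: -0.1
```

```bash
python3 -c "from h import *;st()"
```

```text
t 5.78 mag 0.5 -108.6 z 19.7 yawx-mag -89.99 tilt [-0.    -0.001] Fmag 1.6 -6.6 4.3 w -0.1
```

servo_tool(
  rows=[
    {"fingers":0,"x":-0.15,"y":0,"z":0,"turn":0},
    {"fingers":0,"x":0,"y":0,"z":0,"turn":0},
  ],
)

```text
clock: 5.95
position: [463.5, -101.0, 19.7]
ee_rot: [-0.611, 0.792, -0.0, -0.0]
contact_force: [0.4, -7.3, 4.6]
gripper_width: 0.1
```

servo_tool(
  rows=[
    {"fingers":0,"x":-0.15,"y":0,"z":0,"turn":0},
    {"fingers":0,"x":0,"y":0,"z":0,"turn":0},
  ],
)

```text
clock: 6.12
position: [463.4, -100.8, 19.7]
ee_rot: [-0.611, 0.792, -0.001, -0.001]
contact_force: [0.3, -17.2, 4.2]
gripper_width: 0.2
```

servo_tool(
  rows=[
    {"fingers":0,"x":-0.15,"y":0,"z":0,"turn":0},
    {"fingers":0,"x":0,"y":0,"z":0,"turn":0},
  ],
)

```text
clock: 6.28
position: [463.4, -100.7, 19.7]
ee_rot: [-0.611, 0.792, -0.001, -0.002]
contact_force: [0.6, -24.7, 4.0]
gripper_width: 0.3
```

```bash
python3 -c "from h import *;st()"
```

```text
t 6.28 mag 0.3 -106.9 z 19.7 yawx-mag -89.97 tilt [-0.003 -0.004] Fmag 6.8 -23.8 4.0 w 0.3
```

End stop reached (force jumped from 7 to 24 N at travel limit). Releasing.

servo_tool(
  rows=[
    {"fingers":0,"x":0.6,"y":0,"z":0,"turn":0},
    {"fingers":0,"x":1,"y":0,"z":0,"turn":0},
    {"fingers":0,"x":1,"y":0,"z":0,"turn":0},
    {"fingers":0,"x":1,"y":0,"z":0,"turn":0},
    {"fingers":0,"x":1,"y":0,"z":0,"turn":0},
    {"fingers":0,"x":1,"y":0,"z":0,"turn":0},
    {"fingers":0,"x":1,"y":0,"z":0,"turn":0},
    {"fingers":0,"x":1.2,"y":0,"z":0,"turn":0},
    {"fingers":0,"x":2,"y":0,"z":0,"turn":0},
    {"fingers":0,"x":2,"y":0,"z":0,"turn":0},
  ],
)

```text
clock: 7.12
position: [434.0, -211.5, 19.0]
ee_rot: [-0.611, 0.791, 0.0, -0.0]
contact_force: [0.5, -0.9, -0.1]
gripper_width: 0.3
```

servo_tool(
  rows=[
    {"fingers":0,"x":0,"y":0,"z":-4,"turn":0},
    {"fingers":0,"x":0,"y":0,"z":-4,"turn":0},
    {"fingers":0,"x":3,"y":0,"z":-2,"turn":0},
    {"fingers":0,"x":3,"y":0,"z":0,"turn":0},
    {"fingers":0,"x":3,"y":0,"z":0,"turn":0},
    {"fingers":0,"x":0,"y":0,"z":0,"turn":0},
  ],
)

```text
clock: 7.62
position: [410.7, -301.2, 119.4]
ee_rot: [-0.609, 0.793, -0.0, 0.0]
contact_force: [-0.2, -0.1, -0.3]
gripper_width: -0.1
```

Run:
```python
from h import *
st()
p,d=arm.get_image('side');crop('s',p,200,190,360,340,4,'side2')
p2,d2=arm.get_image('top');crop('s',p2,320,170,440,260,6,'top2')
np.savez('s2.npz',s=p,t=p2)
```

```text
t 7.62 mag 0.2 -314.2 z 119.4 yawx-mag -90.22 tilt [ 0.001 -0.   ] Fmag -0.2 -0.2 -0.3 w -0.1
```

View pics/side2.png

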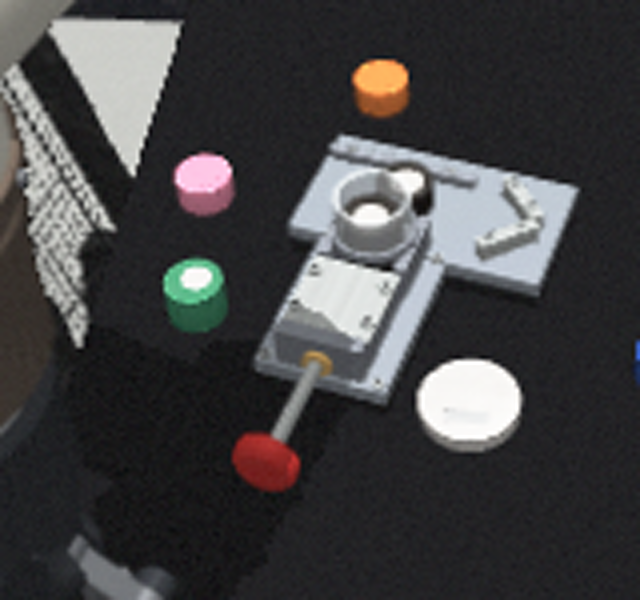

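View pics/top2.png

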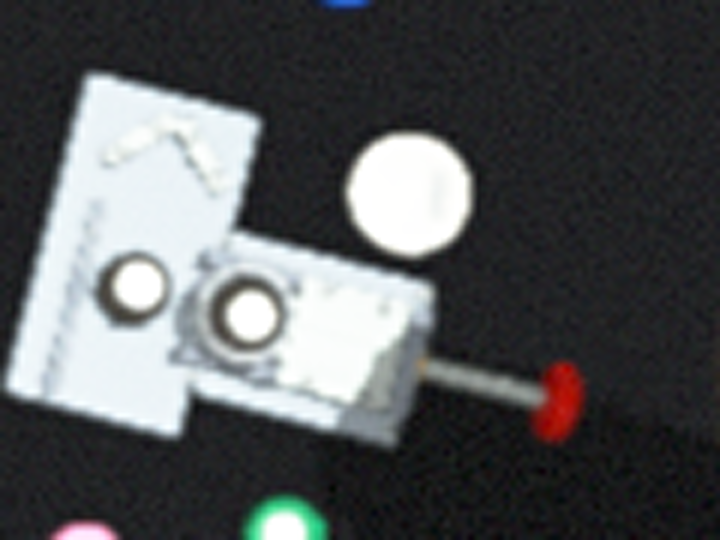

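One mount is out at crop (133,288), the stack has dropped, and the knob is back out at crop (560,400), the same place as before (613-60,400). Measuring the ejected mount.

```bash
cat >> h.py <<'E'
def mount(t,box):
    x0,y0,x1,y1=box;c=cv2.resize(t[y0:y1,x0:x1],None,fx=8,fy=8,interpolation=cv2.INTER_CUBIC)
    m=(cv2.cvtColor(c,cv2.COLOR_RGB2GRAY)<120).astype(np.uint8)
    cs,_=cv2.findContours(m,cv2.RETR_EXTERNAL,cv2.CHAIN_APPROX_NONE)
    for k in cs:
        if cv2.contourArea(k)<1500: continue
        (a,b),r=cv2.minEnclosingCircle(k);u=(np.array([a,b])+.5)/8-.5+[x0,y0]
        w=onz('top',[u],34)[0];q=w[:2]-O;print('uv',u.round(1),'r px',r/8,'mag',(q@XM).round(1),(q@YM).round(1))
E
python3 - <<'E'
from h import *
t=np.load('s2.npz')['t'];mount(t,(334,208,351,228))
uvt=[413.1,236.8]
h=cv2.cvtColor(t,cv2.COLOR_RGB2HSV);m=(((h[...,0]<8)|(h[...,0]>172))&(h[...,1]>150)&(h[...,2]>80));m[:, :400]=0;m[:,430:]=0
print(np.argwhere(m).mean(0))
E
```

```text
uv [341.2 218.2] r px 5.686777114868164 mag -2.6 47.1
[236.56962025 412.75949367]
```

servo_tool(
  rows=[
    {"fingers":0,"x":-4,"y":0.47,"z":0,"turn":0},
    {"fingers":0,"x":-4,"y":0.47,"z":0,"turn":0},
    {"fingers":0,"x":-4,"y":0.47,"z":0,"turn":0},
    {"fingers":0,"x":-4,"y":0.47,"z":0,"turn":0},
    {"fingers":0,"x":-4,"y":0.47,"z":0,"turn":0},
    {"fingers":0,"x":-4,"y":0.47,"z":0,"turn":0},
    {"fingers":0,"x":-4,"y":0.47,"z":0,"turn":0},
    {"fingers":0,"x":-4,"y":0.47,"z":0,"turn":0},
    {"fingers":0,"x":-4,"y":0.47,"z":0,"turn":0},
    {"fingers":0,"x":0,"y":0,"z":0,"turn":0},
  ],
)

```text
clock: 8.55
position: [463.4, 67.3, 119.5]
ee_rot: [-0.615, 0.789, -0.0, 0.002]
contact_force: [0.5, -0.0, 0.1]
gripper_width: 0.1
```

```bash
python3 -c "from h import *;st()"
```

```text
t 8.55 mag -42.3 55.6 z 119.5 yawx-mag -89.45 tilt [0.003 0.001] Fmag 0.5 0.1 0.1 w 0.1
```

servo_tool(
  rows=[
    {"fingers":0,"x":0,"y":0,"z":0,"turn":0},
    {"fingers":0,"x":0,"y":0,"z":0,"turn":0},
    {"fingers":0,"x":0,"y":0,"z":0,"turn":0},
  ],
)

```text
clock: 8.8
position: [461.1, 60.2, 118.9]
ee_rot: [-0.611, 0.792, 0.0, -0.001]
contact_force: [-0.4, -0.1, 1.0]
gripper_width: -0.2
```

```bash
python3 -c "from h import *;st()"
```

```text
t 8.8 mag -42.7 48.1 z 118.9 yawx-mag -90.01 tilt [-0.001 -0.   ] Fmag -0.4 -0.2 1.0 w -0.2
```

servo_tool(
  rows=[
    {"fingers":0,"x":0.15,"y":0.1,"z":2.5,"turn":0},
    {"fingers":0,"x":0,"y":0,"z":2.5,"turn":0},
    {"fingers":0,"x":0,"y":0,"z":1.5,"turn":0},
    {"fingers":0,"x":0,"y":0,"z":0,"turn":0},
    {"fingers":0,"x":0,"y":0,"z":0,"turn":0},
  ],
)

```text
clock: 9.22
position: [460.1, 58.3, 54.0]
ee_rot: [-0.61, 0.792, 0.0, -0.001]
contact_force: [-0.2, -0.3, -0.4]
gripper_width: -0.2
```

Run:
```python
from h import *
st()
p,d=arm.get_image('side');crop('s',p,240,180,360,270,6,'side3')
```

```text
t 9.22 mag -43.2 46.1 z 54.0 yawx-mag -90.08 tilt [-0.002 -0.001] Fmag -0.1 -0.4 -0.4 w -0.2
```

View pics/side3.png

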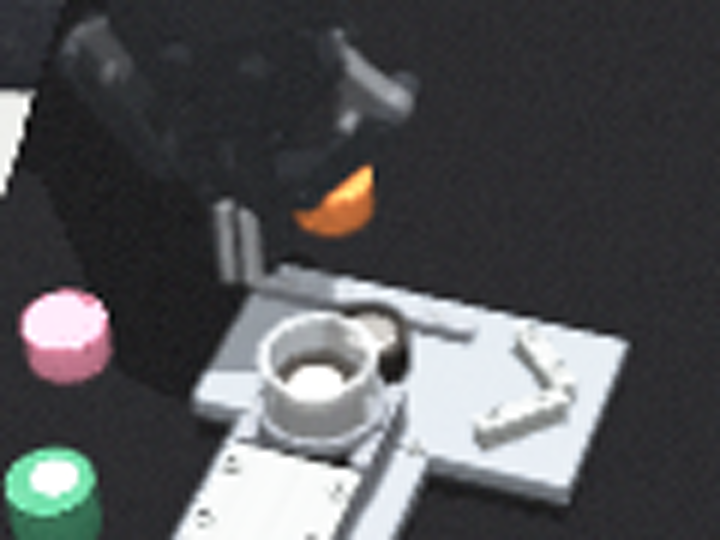

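servo_tool(
  rows=[
    {"fingers":0,"x":0,"y":0,"z":1.5,"turn":0},
    {"fingers":0,"x":0,"y":0,"z":0.9,"turn":0},
    {"fingers":0,"x":0,"y":0,"z":0.4,"turn":0},
    {"fingers":0,"x":0,"y":0,"z":0,"turn":0},
    {"fingers":0,"x":0,"y":0,"z":0,"turn":0},
  ],
)

```text
clock: 9.68
position: [460.9, 59.6, 26.7]
ee_rot: [-0.611, 0.792, -0.0, 0.0]
contact_force: [-0.5, 0.8, -0.2]
gripper_width: 0.2
```

Run:
```python
from h import *
st()
p,d=arm.get_image('side');crop('s',p,240,180,360,270,6,'side4')
```

```text
t 9.68 mag -42.8 47.5 z 26.7 yawx-mag -89.97 tilt [0. 0.] Fmag -0.7 0.7 -0.2 w 0.2
```

View pics/side4.png

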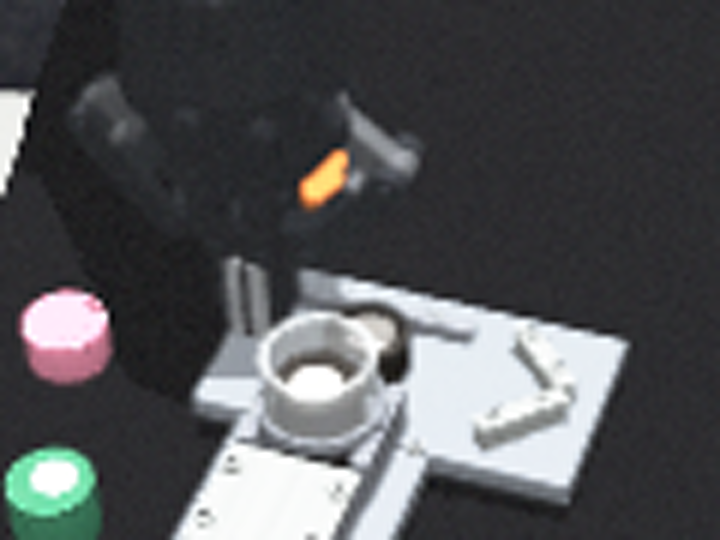

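servo_tool(
  rows=[
    {"fingers":0,"x":0.05,"y":-0.4,"z":0.05,"turn":0},
    {"fingers":0,"x":0.05,"y":-0.4,"z":0,"turn":0},
    {"fingers":0,"x":0.05,"y":-0.4,"z":0,"turn":0},
    {"fingers":0,"x":0.05,"y":-0.4,"z":0,"turn":0},
    {"fingers":0,"x":0,"y":-0.4,"z":0,"turn":0},
    {"fingers":0,"x":0,"y":-0.4,"z":0,"turn":0},
    {"fingers":0,"x":0,"y":-0.4,"z":0,"turn":0},
    {"fingers":0,"x":0,"y":-0.4,"z":0,"turn":0},
    {"fingers":0,"x":0,"y":-0.2,"z":0,"turn":0},
    {"fingers":0,"x":0,"y":0,"z":0,"turn":0},
  ],
)

```text
clock: 10.57
position: [493.5, 49.1, 25.8]
ee_rot: [-0.611, 0.792, -0.0, 0.0]
contact_force: [-0.1, -0.2, -0.4]
gripper_width: 0.0
```

Run:
```python
from h import *
st()
p,d=arm.get_image('side');crop('s',p,240,180,360,270,6,'side5')
```

```text
t 10.57 mag -8.5 45.6 z 25.8 yawx-mag -89.99 tilt [0. 0.] Fmag -0.0 -0.2 -0.4 w 0.0
```

View pics/side5.png

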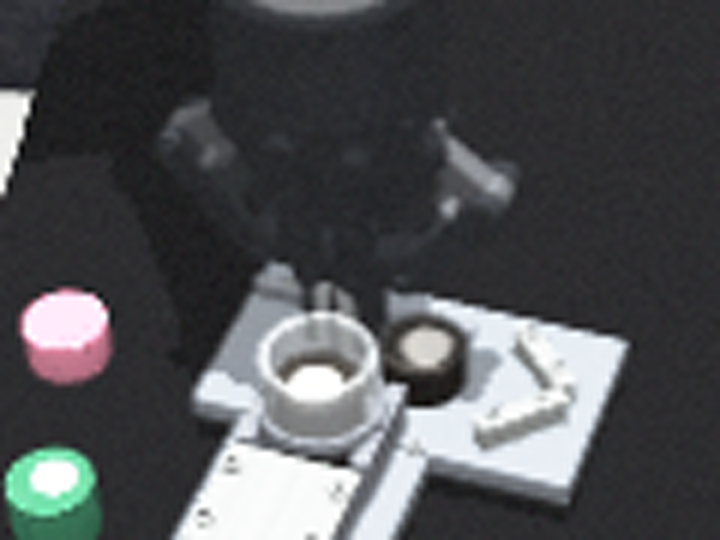

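Run:
```python
from h import *
u=(np.array([[427.,346.]])+.5)/6-.5+[240,180];q=onz('side',u,38)[0][:2]-O;print(q@XM,q@YM)
```

```text
23.08794696264883 42.47464555740394
```

servo_tool(
  rows=[
    {"fingers":0,"x":0.04,"y":-0.3,"z":0,"turn":0},
    {"fingers":0,"x":0.04,"y":-0.3,"z":0,"turn":0},
    {"fingers":0,"x":0.04,"y":-0.3,"z":0,"turn":0},
    {"fingers":0,"x":0.04,"y":-0.3,"z":0,"turn":0},
    {"fingers":0,"x":0,"y":-0.3,"z":0,"turn":0},
    {"fingers":0,"x":0,"y":-0.3,"z":0,"turn":0},
    {"fingers":0,"x":0,"y":-0.2,"z":0,"turn":0},
    {"fingers":0,"x":0,"y":0,"z":0,"turn":0},
  ],
)

```text
clock: 11.28
position: [512.5, 42.4, 25.8]
ee_rot: [-0.611, 0.792, -0.0, 0.0]
contact_force: [-0.4, 0.1, -0.2]
gripper_width: 0.2
```

Run:
```python
from h import *
st()
p,d=arm.get_image('side');crop('s',p,240,180,360,270,6,'side6')
```

```text
t 11.28 mag 11.5 44.0 z 25.8 yawx-mag -89.99 tilt [0. 0.] Fmag -0.4 -0.1 -0.2 w 0.2
```

View pics/side6.png

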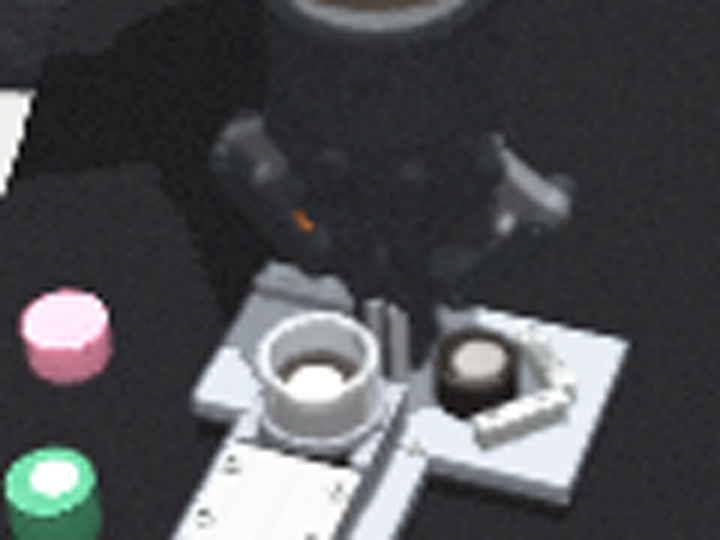

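servo_tool(
  rows=[
    {"fingers":0,"x":0,"y":-0.1,"z":0,"turn":0},
    {"fingers":0,"x":0,"y":-0.1,"z":0,"turn":0},
    {"fingers":0,"x":0,"y":-0.1,"z":0,"turn":0},
    {"fingers":0,"x":0,"y":0,"z":0,"turn":0},
  ],
)

```text
clock: 11.67
position: [515.0, 41.7, 25.8]
ee_rot: [-0.611, 0.792, -0.0, 0.0]
contact_force: [-0.9, 0.3, -0.6]
gripper_width: -0.0
```

servo_tool(
  rows=[
    {"fingers":0,"x":0,"y":-0.1,"z":0,"turn":0},
    {"fingers":0,"x":0,"y":0,"z":0,"turn":0},
  ],
)

```text
clock: 11.83
position: [515.9, 41.5, 25.8]
ee_rot: [-0.611, 0.792, -0.0, 0.0]
contact_force: [0.6, -0.7, -0.0]
gripper_width: 0.1
```

Run:
```python
from h import *
st()
p,d=arm.get_image('side');crop('s',p,240,180,360,270,6,'side7')
```

```text
t 11.83 mag 15.1 43.9 z 25.8 yawx-mag -89.97 tilt [0. 0.] Fmag 0.8 -0.5 -0.0 w 0.1
```

View pics/side7.png

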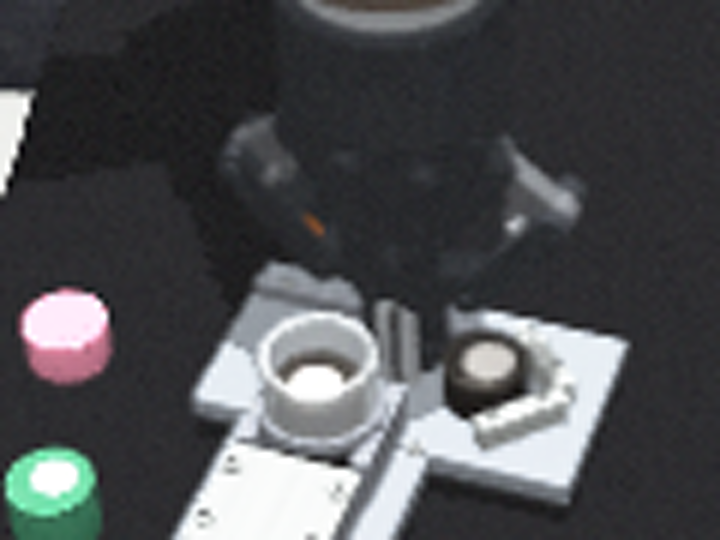

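servo_tool(
  rows=[
    {"fingers":0,"x":0,"y":-0.1,"z":0,"turn":0},
    {"fingers":0,"x":0,"y":0,"z":0,"turn":0},
  ],
)

```text
clock: 12.05
position: [516.9, 41.2, 25.8]
ee_rot: [-0.611, 0.792, -0.0, 0.0]
contact_force: [0.1, 0.2, 0.1]
gripper_width: -0.1
```

servo_tool(
  rows=[
    {"fingers":0,"x":0,"y":-0.1,"z":0,"turn":0},
    {"fingers":0,"x":0,"y":0,"z":0,"turn":0},
  ],
)

```text
clock: 12.22
position: [517.8, 40.9, 25.8]
ee_rot: [-0.611, 0.792, -0.0, 0.0]
contact_force: [0.2, -0.0, 0.1]
gripper_width: 0.3
```

servo_tool(
  rows=[
    {"fingers":0,"x":0,"y":-0.05,"z":0,"turn":0},
    {"fingers":0,"x":0,"y":0,"z":0,"turn":0},
  ],
)

```text
clock: 12.38
position: [518.3, 40.8, 25.8]
ee_rot: [-0.611, 0.792, -0.0, 0.0]
contact_force: [0.1, -0.2, -0.2]
gripper_width: -0.0
```

servo_tool(
  rows=[
    {"fingers":0,"x":0,"y":-0.05,"z":0,"turn":0},
    {"fingers":0,"x":0,"y":0,"z":0,"turn":0},
  ],
)

```text
clock: 12.55
position: [518.6, 40.7, 25.8]
ee_rot: [-0.611, 0.792, 0.0, -0.0]
contact_force: [-0.3, 0.8, -0.5]
gripper_width: 0.1
```

servo_tool(
  rows=[
    {"fingers":0,"x":0,"y":-0.05,"z":0,"turn":0},
    {"fingers":0,"x":0,"y":0,"z":0,"turn":0},
  ],
)

```text
clock: 12.72
position: [518.8, 40.6, 25.7]
ee_rot: [-0.611, 0.792, 0.0, -0.0]
contact_force: [-0.4, 1.4, 0.3]
gripper_width: -0.2
```

Run:
```python
from h import *
st()
p,d=arm.get_image('side');crop('s',p,240,180,360,270,6,'side8')
```

```text
t 12.72 mag 18.1 43.8 z 25.7 yawx-mag -89.98 tilt [-0.001 -0.   ] Fmag -0.8 1.2 0.3 w -0.2
```

View pics/side8.png

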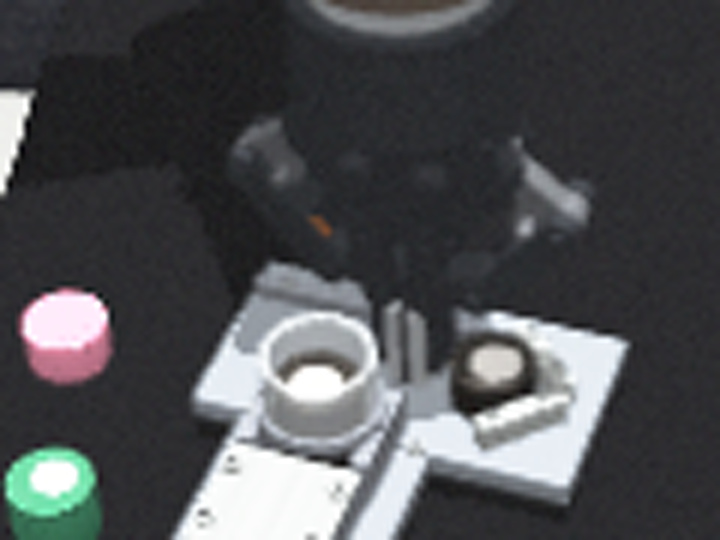

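servo_tool(
  rows=[
    {"fingers":0,"x":0,"y":-0.05,"z":0,"turn":0},
    {"fingers":0,"x":0,"y":0,"z":0,"turn":0},
  ],
)

```text
clock: 12.93
position: [519.0, 40.5, 25.7]
ee_rot: [-0.611, 0.792, 0.0, -0.001]
contact_force: [-2.3, 2.0, 1.2]
gripper_width: 0.1
```

servo_tool(
  rows=[
    {"fingers":0,"x":0,"y":-0.05,"z":0,"turn":0},
    {"fingers":0,"x":0,"y":0,"z":0,"turn":0},
  ],
)

```text
clock: 13.1
position: [519.2, 40.3, 25.7]
ee_rot: [-0.611, 0.792, 0.0, -0.001]
contact_force: [-4.6, 3.4, 1.8]
gripper_width: -0.0
```

servo_tool(
  rows=[
    {"fingers":0,"x":0,"y":-0.05,"z":0,"turn":0},
    {"fingers":0,"x":0,"y":0,"z":0,"turn":0},
  ],
)

```text
clock: 13.27
position: [519.4, 40.3, 25.7]
ee_rot: [-0.611, 0.792, 0.001, -0.001]
contact_force: [-4.8, 4.2, 3.4]
gripper_width: -0.1
```

Run:
```python
from h import *
st()
```

```text
t 13.27 mag 18.7 43.6 z 25.7 yawx-mag -89.99 tilt [-0.003 -0.   ] Fmag -5.7 2.9 3.4 w -0.1
```

The reaction has a +y share, so probably only the −y bar is touching. I'll let the tips travel +y with the mount.

servo_tool(
  rows=[
    {"fingers":0,"x":-0.05,"y":0,"z":0,"turn":0},
    {"fingers":0,"x":-0.05,"y":0,"z":0,"turn":0},
    {"fingers":0,"x":0,"y":0,"z":0,"turn":0},
  ],
)

```text
clock: 13.52
position: [519.9, 40.9, 25.6]
ee_rot: [-0.611, 0.792, 0.0, -0.001]
contact_force: [-4.5, 2.0, 2.0]
gripper_width: 0.3
```

Run:
```python
from h import *
st()
p,d=arm.get_image('side');crop('s',p,240,180,360,270,6,'side9')
```

```text
t 13.52 mag 19.1 44.4 z 25.6 yawx-mag -89.99 tilt [-0.002 -0.001] Fmag -4.8 0.8 2.0 w 0.3
```

View pics/side9.png

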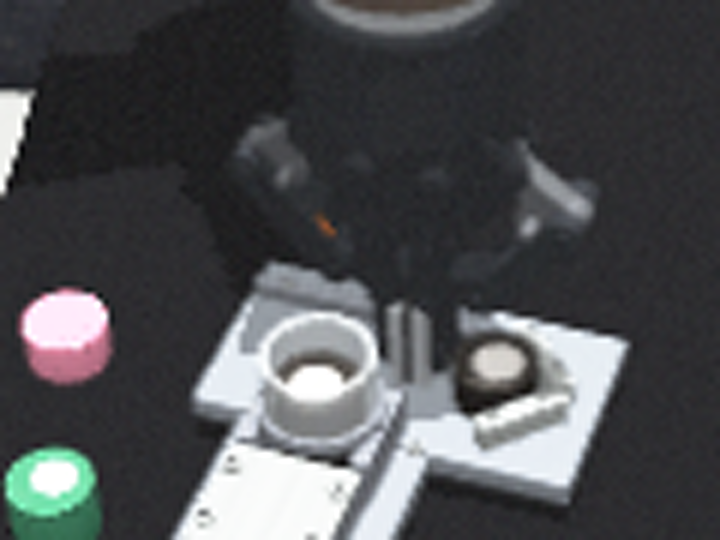

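Run:
```python
from h import *
for x,y in((48,44),(46,42),(46,44)):
    P=O+x*XM+y*YM;print(x,y,((proj('side',[[*P,38]])-[240,180]+.5)*6-.5).round(1))
for uv in((492,362),):
    u=(np.array([uv])+.5)/6-.5+[240,180];q=onz('side',u,38)[0][:2]-O;print(q@XM,q@YM)
```

```text
48 44 [[495.5 358.7]]
46 42 [[488.3 361.3]]
46 44 [[490.1 357.4]]
47.348395707654454 42.058522015116914
```

servo_tool(
  rows=[
    {"fingers":0,"x":-0.08,"y":0,"z":0,"turn":0},
    {"fingers":0,"x":-0.07,"y":0,"z":0,"turn":0},
    {"fingers":0,"x":0,"y":0,"z":0,"turn":0},
  ],
)

```text
clock: 13.82
position: [520.2, 42.0, 25.6]
ee_rot: [-0.611, 0.792, 0.0, -0.001]
contact_force: [-5.6, 0.1, 2.5]
gripper_width: -0.1
```

```bash
python3 -c "from h import *;st()"
```

```text
t 13.82 mag 19.1 45.5 z 25.6 yawx-mag -90.0 tilt [-0.002 -0.001] Fmag -5.4 -1.3 2.5 w -0.1
```

servo_tool(
  rows=[
    {"fingers":0,"x":-0.1,"y":-0.05,"z":0,"turn":0},
    {"fingers":0,"x":-0.1,"y":0,"z":0,"turn":0},
    {"fingers":0,"x":0,"y":0,"z":0,"turn":0},
  ],
)

```text
clock: 14.07
position: [520.6, 43.6, 25.4]
ee_rot: [-0.611, 0.792, 0.001, -0.002]
contact_force: [-6.7, 0.3, 2.7]
gripper_width: -0.3
```

```bash
python3 -c "from h import *;st()"
```

```text
t 14.07 mag 19.1 47.1 z 25.4 yawx-mag -90.02 tilt [-0.004 -0.001] Fmag -6.6 -1.4 2.7 w -0.3
```

servo_tool(
  rows=[
    {"fingers":0,"x":0.1,"y":0,"z":0,"turn":0},
    {"fingers":0,"x":0.1,"y":0,"z":0,"turn":0},
    {"fingers":0,"x":0,"y":0,"z":0,"turn":0},
  ],
)

```text
clock: 14.32
position: [520.7, 42.6, 25.6]
ee_rot: [-0.611, 0.792, 0.001, -0.001]
contact_force: [-6.8, 4.1, 3.8]
gripper_width: -0.2
```

```bash
python3 -c "from h import *;st()"
```

```text
t 14.32 mag 19.4 46.3 z 25.6 yawx-mag -90.01 tilt [-0.002  0.   ] Fmag -7.6 2.3 3.8 w -0.2
```

servo_tool(
  rows=[
    {"fingers":0,"x":0,"y":0.1,"z":0,"turn":0},
    {"fingers":0,"x":0,"y":0.2,"z":0,"turn":0},
    {"fingers":0,"x":0,"y":0.4,"z":0,"turn":0},
    {"fingers":0,"x":0,"y":1,"z":0,"turn":0},
    {"fingers":0,"x":0,"y":1.3,"z":0,"turn":0},
    {"fingers":0,"x":0,"y":1.3,"z":0,"turn":0},
    {"fingers":0,"x":0,"y":0.7,"z":-1,"turn":0},
    {"fingers":0,"x":0,"y":0,"z":-3,"turn":0},
    {"fingers":0,"x":0,"y":0,"z":-4,"turn":0},
    {"fingers":0,"x":0,"y":0,"z":-4,"turn":0},
  ],
)

```text
clock: 15.15
position: [472.5, 55.0, 146.8]
ee_rot: [-0.611, 0.791, -0.0, -0.001]
contact_force: [2.6, 0.5, 0.0]
gripper_width: 0.1
```

servo_tool(
  rows=[
    {"fingers":0,"x":4,"y":0,"z":0,"turn":0},
    {"fingers":0,"x":4,"y":0,"z":0,"turn":0},
    {"fingers":0,"x":4,"y":0,"z":0,"turn":0},
    {"fingers":0,"x":4,"y":0,"z":0,"turn":0},
    {"fingers":0,"x":4,"y":0,"z":0,"turn":0},
    {"fingers":0,"x":4,"y":0,"z":0,"turn":0},
    {"fingers":0,"x":4,"y":0,"z":0,"turn":0},
    {"fingers":0,"x":4,"y":0,"z":0,"turn":0},
    {"fingers":0,"x":2,"y":0,"z":0,"turn":0},
    {"fingers":0,"x":0,"y":0,"z":0,"turn":0},
  ],
)

```text
clock: 15.98
position: [386.3, -276.7, 145.8]
ee_rot: [-0.609, 0.793, -0.001, 0.0]
contact_force: [-1.0, 0.4, -0.2]
gripper_width: -0.3
```

Run:
```python
from h import *
st()
p,d=arm.get_image('side');crop('s',p,240,190,360,290,6,'side10')
p2,d2=arm.get_image('top');crop('s',p2,310,170,430,260,6,'top10')
np.savez('s10.npz',s=p,t=p2,sd=d,td=d2)
cv2.imwrite('pics/top10f.png',p2[...,::-1])
```

```text
t 15.98 mag -29.6 -296.7 z 145.8 yawx-mag -90.26 tilt [ 0.001 -0.001] Fmag -1.0 0.1 -0.2 w -0.3
```

View pics/side10.png

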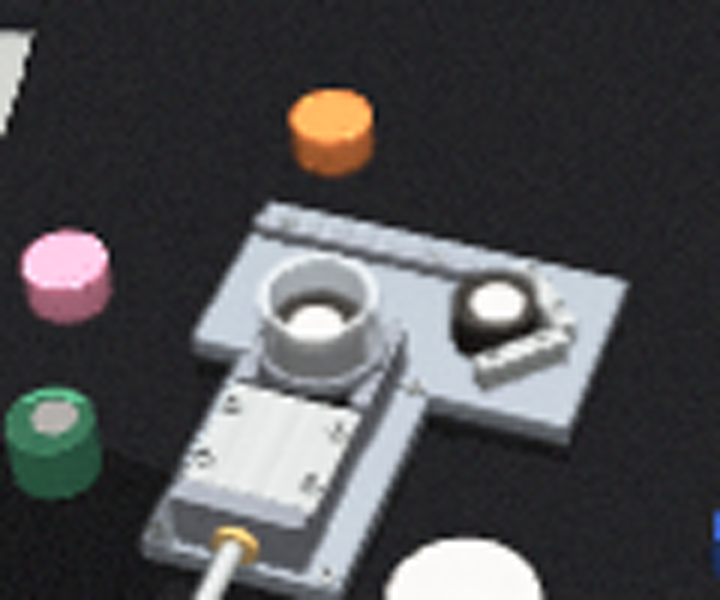

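View pics/top10.png

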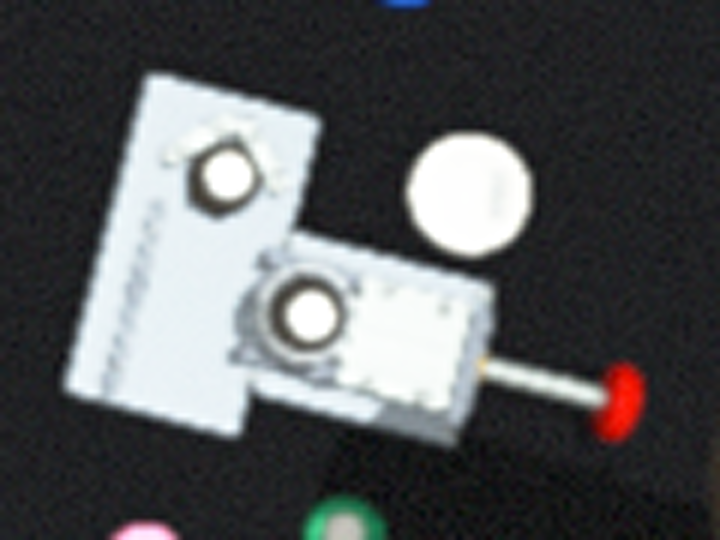

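Run:
```python
from h import *
z=np.load('s10.npz')
def spot(im,box,th=215):
    x0,y0,x1,y1=box;c=cv2.resize(im[y0:y1,x0:x1],None,fx=8,fy=8,interpolation=cv2.INTER_CUBIC)
    m=(cv2.cvtColor(c,cv2.COLOR_RGB2GRAY)>th).astype(np.uint8);k,l,s,ce=cv2.connectedComponentsWithStats(m)
    for i in range(1,k):
        if s[i,4]>500: print(s[i], ((ce[i]+.5)/8-.5+[x0,y0]).round(2))
print('top');spot(z['t'],(341,194,354,207))
print('top lone, landing');spot(np.load('s2.npz')['t'],(336,211,349,225))
print('side');spot(z['s'],(314,233,332,248))
for x,y in((48,44),(47,44),(48,43),(-1.5,46)):
    P=O+x*XM+y*YM;print(x,y,proj('top',[[*P,38]]).round(2),proj('side',[[*P,38]]).round(2))
```

```text
top
[  27   12   60   59 2750] [347.65 198.74]
[ 55  68  49  36 792] [351.55 205.07]
top lone, landing
[   0    0  104   36 1422] [342.28 211.74]
[  27   23   61   59 2834] [342.75 217.07]
[ 69  87  35  25 550] [346.81 223.36]
side
[127  24  17  42 505] [330.51 238.14]
[  39   36   65   45 2265] [322.46 239.91]
48 44 [[347.68 198.96]] [[322.17 239.36]]
47 44 [[347.58 199.35]] [[321.72 239.25]]
48 43 [[348.07 199.07]] [[322.02 239.68]]
-1.5 46 [[341.87 217.79]] [[300.44 233.61]]
```

Run:
```python
from h import *
for n,uv,o,a in(('top',(347.65,198.74),(489.5,3.9),-14.716),('side',(322.46,239.91),(490.9,2.2),-14.666)):
    a=np.radians(a);q=onz(n,[uv],38)[0][:2]-o;print(n,q@[np.cos(a),np.sin(a)],q@[-np.sin(a),np.cos(a)])
z=np.load('s10.npz');a0=np.load('top0.npz')['p'].astype(int);d=np.abs(z['t'].astype(int)-a0).max(2)
cv2.imwrite('pics/diff.png',np.clip(d*3,0,255).astype(np.uint8))
crop('s',z['s'],300,220,350,255,16,'side10v')
```

```text
top 49.466906167419545 43.35478891823949
side 48.28804286616775 43.02134142005444
```

View pics/side10v.png

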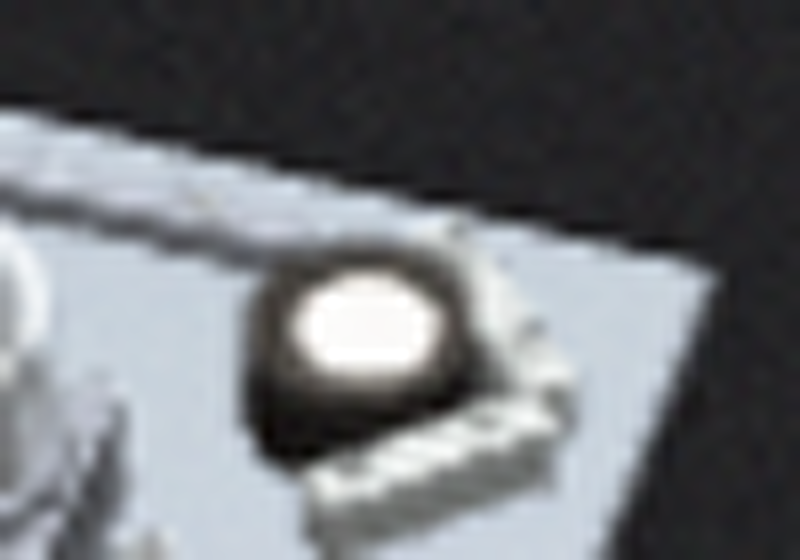

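View pics/diff.png

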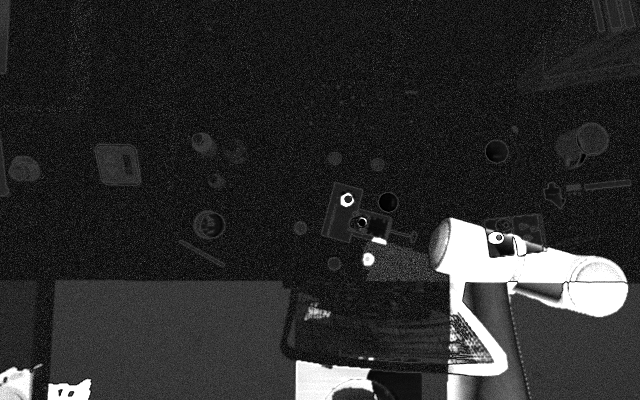

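servo_tool(
  rows=[
    {"fingers":0,"x":0,"y":0,"z":0,"turn":0},
    {"fingers":0,"x":0,"y":0,"z":0,"turn":0},
    {"fingers":0,"x":0,"y":0,"z":0,"turn":0},
  ],
)

```text
clock: 16.33
position: [387.6, -272.8, 146.0]
ee_rot: [-0.612, 0.791, -0.0, 0.0]
contact_force: [-0.2, 1.0, 0.3]
gripper_width: -0.1
```

```bash
python3 -c "
from h import *
st();print(arm.job_done())"
```

```text
t 16.33 mag -29.3 -292.6 z 146.0 yawx-mag -89.87 tilt [ 0. -0.] Fmag -0.4 0.9 0.3 w -0.1
the job is handed in; nothing more can be done
None
```

I pressed the plunger once to its end stop, and one mount came out onto the plate. I then pushed that mount with the shut fingertips into the V-stop, backed away and handed the job in at 16.3 s.

- **Plunger:** the force rose from about 7 N to 24 N at the stop. After release the knob was back at its rest pixel to within about 0.3 px (about 1 mm), and the stack had dropped.
- **Seating:** the first contact seemed to be on one bar only, so I moved the tips sideways by 1–3 mm while pressing until the mount gave no further. The final images show it against both bars.
- **Position checks disagreed slightly:** the two cameras put the mount's centre at magazine (49.5, 43.4) and (48.3, 43.0), against a target of (48, 44). That is within the 2 mm calibration, but it can't rule out a gap under 1 mm at one face.
- **Everything else:** comparing the top view before and after, nothing but the mounts had moved. The green mount looks different only because the arm's shadow was on it.

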